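# Press a freshly glued charging coil in a bonding press, counting clicks

## Robot

A 7-joint arm with a two-finger parallel gripper is mounted at the origin on a cart in front of the work surface, level with it; the furniture and walls round the work are solid. World frame = base frame: x ahead of the robot, y to its left, z up, the work surface at z = 0. Lengths are in m, angles in rad, forces in N, time in s.
With the tool pointing down it reaches from about 0.425 to 0.95 m from the base axis. Payload 4.7 kg.
Tool frame: the origin (TCP) lies between the finger pads; the fingertips stand 25 mm ahead of it and the grasp point (between the pads) lies 6 mm ahead of it; z points along the fingers, y is the line along which they close (so a half turn about z gives the same grasp; the last joint's range is limited). The gripper opens to 85 mm and grips with 20 to 120 N. Pads are 22 mm wide; open, the fingers measure 114 mm over their backs; the gripper's body (76 mm by 85 mm) begins 54 mm behind the grasp point. The pads swing forward as they close: fully open they stand 13 mm farther back than shut.
Start: joints at [-1.156, 0.469, -0.049, 1.532, 0.024, 1.141, -0.082], TCP at [0.29, 0.61, 0.256] pointing down, gripper open.
Joint ranges: [-2.59, 2.59], [-0.33, 1.99], [-1.39, 1.29], [0.1, 2.45], [-1.04, 4.18], [0.21, 1.99], [-2.66, 2.66]. Speed limits (rad/s): [2.57, 2.57, 3.14, 3.14, 3.14, 3.14, 3.14].

## Interface

Orientations are given as a 3x3 rotation matrix whose columns are the frame's x, y, z axes.
In Python, from rig import * gives the robot as it stands. Calls block until the motion is done:
- movep(position, orientation): joint-space move of the TCP to a pose.
- move_l(position, attitude=None, feed=0.15, until_force=None): straight line of the TCP; attitude=None keeps the orientation; feed is the mean speed in m/s. With until_force (N) it stops when the force on the tool has changed by that much, and returns True; else False.
- move_joints(angles): joint-space move.
- command_gripper(opening, newtons=None): finger opening in m; newtons is the grip in N (None keeps the last); returns when the fingers have stopped.
- sleep(seconds).
- inverse_kinematics(position, orientation): joint angles nearest the present ones, or None.
- sense(): the state.
- camera(name): name is "side" or "top" or "wrist"; returns (picture, depth): 384x512x3 uint8, red, green, blue; 384x512 float32, m along the optical axis (not along the pixel's ray), 0 where there is no reading.
- camera_params(name): a dict with "K" (3x3 intrinsics, pixels), "dist" ([k1, k2, p1, p2, k3] as OpenCV has them; the pictures are not rectified), "position" and "rotation" of the camera in the world; the wrist camera has in their place "tool_from_camera" (4x4, takes a point from camera to tool coordinates, whose origin is the TCP and whose axes are the flange's). Camera axes: x right, y down, z forward; pixel columns grow to the right and rows downward; lengths in m; the calibration is good to about 2 mm. A picture is of the moment at which its call begins: read the wrist's pose just before it. camera_params takes no time and is no camera call.
A pose or a line that the arm cannot do raises Unreachable and nothing moves.
- finish_job(): hands the job in; it is judged then, once.
The state is a dict: "time_s": time; "joint_pos": joint angles; "qd": joint speeds; "joint_efforts": joint torques, N m; "position": TCP position; "tcp_rot": TCP orientation; "wrist_force": force on the tool from outside, world axes, zero at the start; "ft_torque": the same for the moment, N m; "finger_gap": finger opening in m; "gripper_force": force on a finger pad.
Only numpy, scipy, OpenCV 4.12 (cv2) and the standard library are available. Lean on these libraries where they do the work, as an engineer would, in place of code of your own. Each camera call takes 0.05 s, during which the arm holds its last target. There are 200 camera calls.

## Task

The charging coil in the gold phone back housing has just been glued. See in which of the two stations of the blue twin bonding press the gold housing lies, bring that station's lever down until you have felt exactly four clicks, with no fifth, and hold it there so that the sprung foot keeps pressing the coil: the lever springs back if it is let go, so the program finishes while the gripper is still holding it down. Do not work the lever of the station with the black phone, and do not disturb the two phones in their nests or the things lying about.

Things in the scene. Friction and masses are not known exactly. Their poses are not given: they have to be found in the camera images.
- press: fixed blue and grey twin bonding press, base 290 x 360 x 12 mm, two stations side by side. Origin: centre of its underside on the worktop; x from its front (levers) to its columns, y to its left station, z up. Station centres at y = +85 mm (left) and -85 mm (right). Heads 50 mm wide, top at z = 160 mm, x = -64 to 104 mm; rams up to z = 208 mm at x = -40 mm. Place and yaw vary.
- left_handle (a point): point on the axis of the left handle, over the middle of the station. The handle is a black grip, a round bar 17 mm thick, 86 mm long, level, along the press's y; the point is 42 mm from the lever's flat arm (8 mm thick, 14 high, to its left) and 42 mm from the handle's free end (to its right). 249 mm above the worktop at rest.
- right_handle (a point): the same point of the right handle (mirror image: the arm is to its right, the free end to its left).
- left_pivot (a point): centre of the left lever's shaft (level, along the press's y), 135 mm above the worktop, in the station's middle plane. The handle point turns about it at a radius of 170 mm: at rest 0.73 rad (42 degrees) above level on the front side (press -x), coming down toward the front; 1.05 rad of travel in all.
- right_pivot (a point): the same point for the right lever.
- left_lever: left lever, origin at left_pivot, axes those of the press at rest; pulled down it turns about the press's -y. A spring lifts it and takes it back to rest if let go: some 4 N at the handle at rest, up to 14 N on the fourth tooth. A pawl on it rides over the disc's teeth: up each tooth the force jumps by 4 to 6 N, then sinks again over the crest: that is the click.
- right_lever: right lever, the same with origin at right_pivot.
- left_disc: left index disc, aluminium, 115 mm across, teeth to the front, origin at left_pivot. Clamped at another angle each time: the first click comes 0.30 to 0.46 rad below rest. Angle between its x axis and the lever's x axis: 0.34 to 0.50 rad at rest, growing as the lever comes down; clicks at 0.80, 0.92, 1.04, 1.16 (fourth), 1.28 (fifth), 1.40 rad, so 20 mm of handle path apart.
- right_disc: right index disc, the same (clamped at its own angle).
- left_foot: left sprung foot, a rubber-faced disc 42 mm across; origin at the centre of its underside, 27 mm above the worktop at rest. The lever drives it down 20 mm per rad; it meets the work after about 0.2 rad, then its spring gives 0.7 N per mm.
- right_foot: right sprung foot, the same.
- gold_back: empty gold back housing of a phone, open side up, dark round coil in its middle, 144 x 71 x 8 mm, loose in the left or right nest (drawn at each start), long side along the press's x; origin at the centre of its underside, 15 mm above the worktop.
- black_phone: black smartphone, 144 x 72 x 9 mm, loose in the other nest; origin at the centre of its underside. To be left alone.
- glue_syringe: teal glue syringe, 133 x 26 x 18 mm, lying loose near the front edge of the worktop, before the press; bystander.
- battery: grey flat battery pack, 107 x 44 x 31 mm, loose on the worktop far to the left; bystander.
There are look-alikes about, which are no part of the job. Leave any green look-alike of the gold_back alone.

How it is judged:
On the way:
1. the gold housing's lever has come down past its first click (((y of gold_back in the frame of press above 0 m and angle between the x axis of left_lever and the x axis of left_disc, either way round above 0.82 rad) or (y of gold_back in the frame of press below 0 m and angle between the x axis of right_lever and the x axis of right_disc, either way round above 0.82 rad))), for 0.05 s.
At the end, for the whole second after the job is handed in: Through the last second the fingers hold the gold station's lever (over 1.5 N) still between its fourth and fifth click (lever to disc 1.165 to 1.275 rad), the foot presses the gold housing with over 4 N, both phones lie within 6 mm and the other lever within 20 mm of their start (((y of gold_back in the frame of press above 0 m and angle between the x axis of left_lever and the x axis of left_disc, either way round between 1.165 and 1.275 rad and angular speed of left_lever below 0.1 rad/s and contact force between the fingers and left_lever above 1.5 N and contact force between left_foot and gold_back above 4 N and distance of each of gold_back, black_phone from where it was at the start of the episode below 0.006 m and distance of right_handle from where it was at the start of the episode below 0.02 m) or (y of gold_back in the frame of press below 0 m and angle between the x axis of right_lever and the x axis of right_disc, either way round between 1.165 and 1.275 rad and angular speed of right_lever below 0.1 rad/s and contact force between the fingers and right_lever above 1.5 N and contact force between right_foot and gold_back above 4 N and distance of each of gold_back, black_phone from where it was at the start of the episode below 0.006 m and distance of left_handle from where it was at the start of the episode below 0.02 m))); the arm keeps its last pose, push and grip.
It fails at once if a fifth click: the lever is brought down too far (angle between the x axis of left_lever and the x axis of left_disc, either way round above 1.29 rad or angle between the x axis of right_lever and the x axis of right_disc, either way round above 1.29 rad).
It fails at once if the lever at the black phone's station is worked ((y of gold_back in the frame of press above 0 m and distance of right_handle from where it was at the start of the episode above 0.02 m) or (y of gold_back in the frame of press below 0 m and distance of left_handle from where it was at the start of the episode above 0.02 m)).
It fails at once if a phone is shifted in its nest, or a loose thing on the worktop is disturbed (distance of any of gold_back, black_phone from where it was at the start of the episode above 0.008 m or distance of any of glue_syringe, battery from where it was at the start of the episode above 0.02 m).
It also fails if it takes over 69 s, if anything falls off the work surface, if the arm or the gripper's body presses on something with over 40 N, if the wrist force passes 120 N, or if a joint passes its speed limit or range.

## Working session

There is one attempt and no reset: what is moved stays moved. The work goes in short steps, each a Python script; the robot and the scene stay as the last script left them, time stands still between calls to the robot, and variables do not carry over. Pictures are saved under pics/ and viewed, at most 10 in all, crops included, and the job is handed in when it is done.

```bash
mkdir -p pics; ls; python3 - <<'E'
from rig import *
import cv2,numpy as np
for n in("top","side"):
    p,d=camera(n); cv2.imwrite(f"pics/{n}0.png",p[:,:,::-1]); np.savez(f"pics/{n}0.npz",p=p,d=d)
    c=camera_params(n); print(n,c)
print(sense())
E
```

```text
pics
top {'K': array([[442.69687214,   0.        , 256.88691445],
       [  0.        , 442.69687214, 189.82303124],
       [  0.        ,   0.        ,   1.        ]]), 'dist': array([0.03650898, 0.        , 0.        , 0.        , 0.        ]), 'position': array([0.31932876, 0.01976895, 1.49293818]), 'rotation': array([[ 0.01809149, -0.98886899,  0.14768485],
       [-0.99977359, -0.01954664, -0.0084076 ],
       [ 0.01120076, -0.14749931, -0.98899873]])}
side {'K': array([[397.99195825,   0.        , 258.88027681],
       [  0.        , 397.99195825, 193.39266133],
       [  0.        ,   0.        ,   1.        ]]), 'dist': array([-0.04034663,  0.        ,  0.        ,  0.        ,  0.        ]), 'position': array([ 0.55769573, -1.15997998,  0.75913026]), 'rotation': array([[ 0.99890701,  0.03854366, -0.02644171],
       [ 0.04122204, -0.45976328,  0.88708425],
       [ 0.02203455, -0.88720466, -0.46084961]])}
{'time_s': 0.1, 'joint_pos': array([-1.15588897,  0.4694002 , -0.04858613,  1.5335931 ,  0.02411029,
        1.14102408, -0.0823045 ]), 'qd': array([ 2.33609131e-03, -1.41586909e-03,  3.74335550e-04, -4.19901822e-03,
        1.26236052e-03,  8.62494364e-04, -2.04963710e-05]), 'joint_efforts': array([ 3.28643700e-04, -5.11517322e+01, -4.70236433e-02, -2.38388568e+01,
        1.08616918e-02,  4.41548487e-03, -1.54066737e-05]), 'position': array([0.2896135 , 0.60916332, 0.25533185]), 'tcp_rot': array([[-9.03132601e-01,  4.29361142e-01, -7.17406158e-04],
       [ 4.29361734e-01,  9.03131018e-01, -1.69304717e-03],
       [-7.90169109e-05, -1.83707284e-03, -9.99998309e-01]]), 'wrist_force': array([ 0.10855719, -0.0703854 ,  0.0180776 ]), 'ft_torque': array([-0.0188651 , -0.05607963,  0.05149632]), 'gripper_force': 0.0, 'finger_gap': 0.08531188732029006}
```

View pics/top0.png

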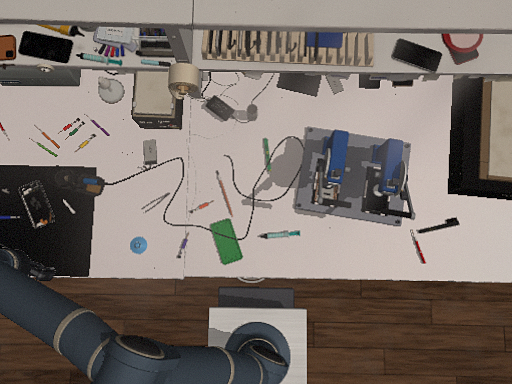

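View pics/side0.png

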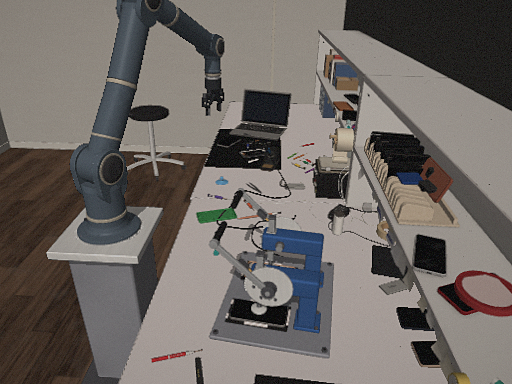

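The press is at top-view px (355,175) and side-view px (275,285). The near (right) nest seems to hold something black. I'll zoom in on both views.

```bash
python3 - <<'E'
import cv2,numpy as np
a=cv2.imread("pics/top0.png")[115:235,285:425]; b=cv2.imread("pics/side0.png")[180:355,195:345]
a=cv2.resize(a,(400*140//120*1,400),interpolation=3); b=cv2.resize(b,(330,385),interpolation=3)
o=np.zeros((400,a.shape[1]+330,3),np.uint8); o[:,:a.shape[1]]=a; o[:385,a.shape[1]:]=b
print(o.shape); cv2.imwrite("pics/z1.png",o)
E
```

```text
(400, 796, 3)
```

View pics/z1.png

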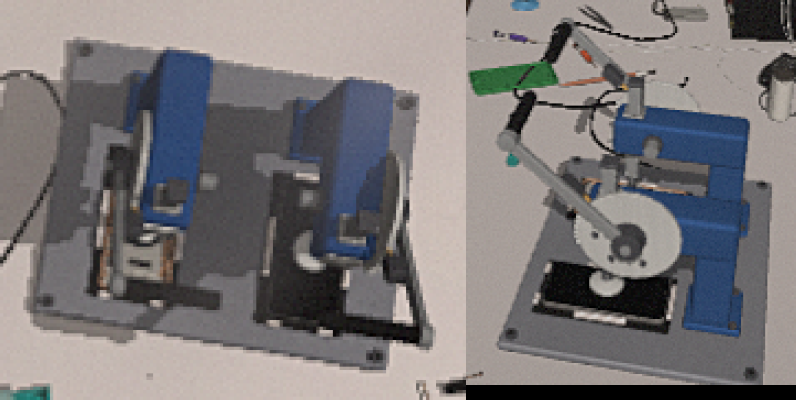

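The gold-brown rims are in the left station (zoom px (105,240) and (165,240)). The right nest holds the black phone, so I work the left handle. In the zoom, that handle runs from about (130,292) to (220,298). Next I'll estimate the press pose from the base corners and triangulate the handle from the two views.

```bash
cat > h.py <<'E'
import numpy as np,cv2
from rig import *
def ray(px,c,T=None):
    px=np.atleast_2d(np.float64(px)); u=cv2.undistortPoints(px[:,None],c["K"],np.float64(c["dist"]))[:,0]
    d=np.c_[u,np.ones(len(u))]
    R,o=(c["rotation"],c["position"]) if T is None else (T[:3,:3],T[:3,3])
    return np.array(o),d@R.T
def plane(px,c,z,T=None):
    o,d=ray(px,c,T); return o+d*((z-o[2])/d[:,2])[:,None]
def tri(rs):
    A=0;b=0
    for o,d in rs:
        d=d.ravel()/np.linalg.norm(d); P=np.eye(3)-np.outer(d,d); A=A+P;b=b+P@o
    x=np.linalg.solve(A,b)
    res=[np.linalg.norm(np.cross(x-o,d.ravel()/np.linalg.norm(d))) for o,d in rs]
    return x,res
def wT(c,s):
    T=np.eye(4);T[:3,:3]=s["tcp_rot"];T[:3,3]=s["position"];return T@c["tool_from_camera"]
E
python3 - <<'E'
from h import *
t=camera_params("top");s=camera_params("side")
k=3.333
C=np.array([[67,41],[417,95],[386,370],[29,325]])/k+[285,115]  # BL(back left), BR, FR, FL
P=plane(C,t,.012);print(P.round(3)); 
for i in range(4):print(np.linalg.norm(P[i]-P[(i+1)%4]).round(3))
c=P.mean(0); yv=(P[0]-P[1]+P[3]-P[2])[:2]; xv=(P[0]-P[3]+P[1]-P[2])[:2]
print(c,np.arctan2(-yv[0],yv[1]),np.arctan2(xv[1],xv[0]))
S=lambda u,v:(np.array([u-466,v])/2.2+[195,180])
for n,a,b in(("Lfree",(220,299),(551,58)),("Larm",(118,290),(568,24)),("Rarm",(425,337),(506,138)),("Rfree",(328,330),(525,94))):
    print(n,tri([ray(np.array(a)/k+[285,115],t),ray(S(*b),s)]))
E
```

```text
[[ 0.762 -0.155  0.012]
 [ 0.712 -0.516  0.012]
 [ 0.428 -0.476  0.012]
 [ 0.466 -0.118  0.012]]
0.364
0.287
0.36
0.299
[ 0.59186514 -0.3162388   0.012     ] -0.12278096328341506 -0.1332617957632816
Lfree (array([ 0.46675458, -0.25778694,  0.24964273]), [np.float64(0.0009472319152762794), np.float64(0.0009472319152764019)])
Larm (array([ 0.47629162, -0.17075205,  0.25045144]), [np.float64(0.002721942679009509), np.float64(0.0027219426790096248)])
Rarm (array([ 0.43779472, -0.42934425,  0.2515599 ]), [np.float64(0.0009212287447648527), np.float64(0.000921228744764944)])
Rfree (array([ 0.44439836, -0.34712854,  0.25324616]), [np.float64(0.0016236439097455004), np.float64(0.0016236439097455473)])
```

Triangulated handle height is 0.250 m (text: 0.249), y in the press frame is about 0.084, and yaw is about -0.128. All agree with the text. Now I'll check reach and look with the wrist camera from two places.

```bash
python3 - <<'E'
from h import *
yaw=-.128; px=np.array([np.cos(yaw),np.sin(yaw),0]); z=np.array([0,0,-1.])
H=np.array([.472,-.216,.249]); piv=H+px*.127; piv[2]=.135
w=camera_params("wrist");print(w["tool_from_camera"].round(3),w["K"][0,0])
for sg in(1,-1):
    y=sg*px;R=np.c_[np.cross(y,z),y,z]
    for a in(.73,.3,0,-.2):
        p=piv-px*.17*np.cos(a)+[0,0,.17*np.sin(a)]; q=inverse_kinematics(p+[0,0,.006],R); print(sg,a,p.round(3),None if q is None else np.round(q,2))
    print(inverse_kinematics(H+[0,0,.15],R))
E
```

```text
[[-0.001 -0.953 -0.302  0.078]
 [ 1.    -0.    -0.002 -0.001]
 [ 0.001 -0.302  0.953 -0.117]
 [ 0.     0.     0.     1.   ]] 304.78375859669706
1 0.73 [ 0.472 -0.216  0.248] [-0.4   0.29  0.92  1.94 -0.27  1.04  0.51]
1 0.3 [ 0.437 -0.211  0.185] [-0.39  0.33  0.93  2.08 -0.34  0.89  0.6 ]
1 0 [ 0.429 -0.211  0.135] [-0.41  0.45  1.    2.15 -0.53  0.81  0.79]
1 -0.2 [ 0.433 -0.211  0.101] [-0.43  0.58  1.07  2.16 -0.72  0.81  0.97]
[-0.51342051  0.1398428   0.98826864  1.72921094 -0.11994939  1.33673004
  0.37028003]
-1 0.73 [ 0.472 -0.216  0.248] [-0.53  0.36  1.13  1.94 -0.37  1.07 -2.51]
-1 0.3 [ 0.437 -0.211  0.185] [-0.52  0.41  1.13  2.09 -0.46  0.93 -2.4 ]
-1 0 [ 0.429 -0.211  0.135] [-0.48  0.51  1.12  2.15 -0.62  0.86 -2.25]
-1 -0.2 [ 0.433 -0.211  0.101] [-0.46  0.61  1.11  2.17 -0.76  0.84 -2.13]
[-0.71682102  0.21694317  1.28727125  1.73461785 -0.21339313  1.35034108
 -2.65822719]
```

```bash
python3 - <<'E'
from h import *
yaw=-.128; px=np.array([np.cos(yaw),np.sin(yaw),0]); z=np.array([0,0,-1.]);R=np.c_[np.cross(px,z),px,z]
move_l([.2896,.609,.40],feed=.25)
out=[]
for i,p in enumerate(([.45,-.16,.42],[.50,-.22,.40])):
    movep(p,R); s=sense(); a,d=camera("wrist"); out.append(a)
    np.savez(f"pics/w{i}.npz",p=a,d=d,T=wT(camera_params("wrist"),s)); print(s["time_s"],s["position"],s["wrist_force"])
o=cv2.resize(np.vstack(out),(400,600),interpolation=cv2.INTER_AREA); cv2.imwrite("pics/w01.png",o[:,:,::-1])
E
```

```text
3.5917 [ 0.45055122 -0.15899176  0.4199627 ] [-0.13723256  0.05900802  0.41545572]
4.0583 [ 0.50032112 -0.22002576  0.39917439] [-0.85561999  0.19619196  0.52631796]
```

View pics/w01.png

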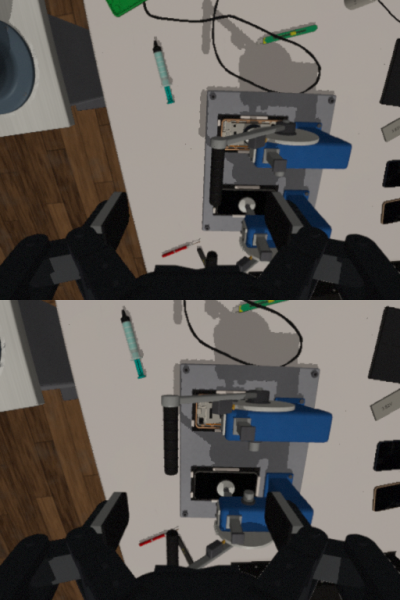

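The wrist views confirm it: the gold tray is under the left head (upper view px (240,130)) and the black phone is in the right nest (245,205). The left handle runs from (218,148) to (218,207) in view 0 and from (171,405) to (171,473) in view 1. Now I'll refine its axis with a dark mask.

```bash
python3 - <<'E'
from h import *
c=camera_params("wrist"); rs=[[],[]]
for i,(u0,u1,v0,v1) in enumerate(((266,296,190,272),(204,234,128,228))):
    f=np.load(f"pics/w{i}.npz"); g=f["p"].max(2); dep=f["d"]
    m=np.zeros_like(g); m[v0:v1,u0:u1]=(g[v0:v1,u0:u1]<60)
    n,l,st,_=cv2.connectedComponentsWithStats(m); k=1+st[1:,4].argmax(); print(st[k])
    pts=np.argwhere(l==k)[:,::-1].astype(np.float32); r=cv2.minAreaRect(pts); b=cv2.boxPoints(r); b=b[b[:,1].argsort()]
    e=[b[:2].mean(0),b[2:].mean(0)]; print(r,e)
    for j in(0,1): rs[j].append(ray(e[j],c,f["T"]))
    mm=cv2.erode((l==k).astype(np.uint8),np.ones((5,5))); q=np.argwhere(mm)[:,::-1]; dz=dep[q[:,1],q[:,0]]
    o,d=ray(q,c,f["T"]); W=o+d*dz[:,None]; W=W[dz>0]; print("depth pts",W.mean(0),np.percentile(W,[5,95],axis=0))
for j in(0,1): print(tri(rs[j]))
E
```

```text
[ 268  190   28   82 1706]
((281.5, 230.5), (81.0, 27.0), 90.0) [array([281.5, 190. ], dtype=float32), array([281.5, 271. ], dtype=float32)]
depth pts [ 0.4751531  -0.26213022  0.18954136] [[ 0.46181189 -0.40406479  0.02216459]
 [ 0.49833404 -0.18203881  0.25686928]]
[ 209  137   19   87 1464]
((218.0, 180.0), (86.0, 18.0), 90.0) [array([218., 137.], dtype=float32), array([218., 223.], dtype=float32)]
depth pts [ 0.47041029 -0.21196611  0.25553576] [[ 0.46278312 -0.24667711  0.25358436]
 [ 0.47814761 -0.1801874   0.25697392]]
(array([ 0.4766771 , -0.17462301,  0.2566531 ]), [np.float64(0.00038638433679175354), np.float64(0.00038638433679169407)])
(array([ 0.46848095, -0.23976796,  0.2917241 ]), [np.float64(0.0017849925879713047), np.float64(0.0017849925879714359)])
```

The handle point is about (0.4705, -0.214, 0.249), and wrist depth puts its top at 0.2555, which is consistent. I'll grasp with a light grip, 8 mm toward the free end.

```bash
cat >> h.py <<'E'
yaw=-.128; PX=np.array([np.cos(yaw),np.sin(yaw),0]); PY=np.array([-np.sin(yaw),np.cos(yaw),0]); ZD=np.array([0,0,-1.]);R=np.c_[np.cross(PX,ZD),PX,ZD]
H=np.array([.4705,-.214,.249])
E
python3 - <<'E'
from h import *
G=H-PY*.008+[0,0,.006]
movep(G+[0,0,.08],R); command_gripper(.05,25); f0=sense()["wrist_force"]
print(move_l(G,R,feed=.08,until_force=8)); s=sense(); print(s["position"]-G,s["wrist_force"]-f0)
command_gripper(0.0,25); s=sense(); np.save("f0.npy",f0)
print(s["time_s"],s["position"]-G,s["wrist_force"]-f0,s["finger_gap"],s["gripper_force"])
a,d=camera("wrist"); b,_=camera("side"); o=np.vstack([a,cv2.resize(b[180:330,180:380],(512,384))]); cv2.imwrite("pics/g.png",cv2.resize(o,(400,600))[:,:,::-1])
E
```

```text
False
[ 0.00032812 -0.0002381   0.00047369] [-0.37365795  0.53440374 -0.2466423 ]
6.4833 [-5.66986255e-04  2.73654432e-05  3.10514838e-04] [-4.72738371  2.14281896  4.8904135 ] 0.01637687564713742 24.551401734352112
```

View pics/g.png

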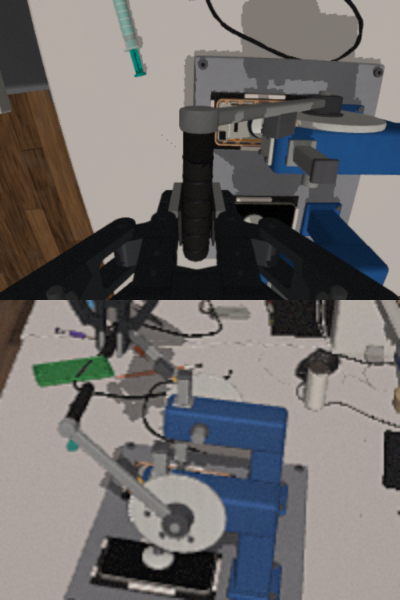

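The pads have closed on the left handle (upper view px (197,215)), gap 16.4 mm for the 17 mm bar. Now I pull along the arc in small steps and log the force, starting below the first possible click.

```bash
cat >> h.py <<'E'
F0=np.load("f0.npy") if __import__("os").path.exists("f0.npy") else 0
PIV=H+PX*.17*np.cos(.73); PIV[2]=.135
def tgt(phi,rad): 
    a=.73-phi; return PIV-PY*.008+rad*(-PX*np.cos(a)+np.array([0,0,np.sin(a)]))+[0,0,.006]
def go(p0,p1,rad,step=.012,feed=.03,stop=None):
    log=[]
    for phi in np.arange(p0+step,p1+1e-6,step):
        move_l(tgt(phi,rad),R,feed=feed); s=sense(); f=s["wrist_force"]-F0; a=.73-phi
        r=-PX*np.cos(a)+np.array([0,0,np.sin(a)]); t=-PX*np.sin(a)-np.array([0,0,np.cos(a)])
        d=s["position"]-[0,0,.006]-PIV+PY*.008; pa=.73-np.arctan2(d[2],-d@PX)
        ft,fr=-f@t,f@r; log.append((phi,pa,ft,fr,rad,s["time_s"],f@PY))
        if fr<-4: rad-=.0004      # lever pulls inward -> shrink
        if fr>4: rad+=.0004
        if stop and stop(log): break
    log=np.array(log); np.set_printoptions(precision=4,suppress=True,linewidth=150); print(log); return log
E
python3 - <<'E'
from h import *
l=go(0,.252,.17); np.save("l1.npy",l)
E
```

```text
[[ 0.012   0.0125  2.5077 10.3975  0.17    6.8333  0.2582]
 [ 0.024   0.0209  3.0948  8.6665  0.1704  7.0833  1.9834]
 [ 0.036   0.0307  3.0455  6.4706  0.1708  7.3333  1.1945]
 [ 0.048   0.0398  3.0484  4.9856  0.1712  7.5833  1.2248]
 [ 0.06    0.0511  3.0794  0.7659  0.1716  7.8333  1.0505]
 [ 0.072   0.0665  3.5966 -2.4486  0.1716  8.0833  0.1615]
 [ 0.084   0.0808  3.3523 -3.8893  0.1716  8.3333 -0.4323]
 [ 0.096   0.0939  4.6644 -3.9788  0.1716  8.5833  0.4222]
 [ 0.108   0.1073  3.8645 -4.0331  0.1716  8.8333  0.6159]
 [ 0.12    0.1213  3.1652 -0.8996  0.1712  9.0833  1.0611]
 [ 0.132   0.1329  3.5755 -1.5897  0.1712  9.3333  1.8287]
 [ 0.144   0.1451  4.2006 -1.2894  0.1712  9.5833  2.8038]
 [ 0.156   0.1567  3.2235 -1.3754  0.1712  9.8333  2.606 ]
 [ 0.168   0.1688  4.851  -1.4888  0.1712 10.0833  2.565 ]
 [ 0.18    0.1807  3.8342 -1.0734  0.1712 10.3333  3.099 ]
 [ 0.192   0.193   4.0929 -0.7669  0.1712 10.5833  2.5892]
 [ 0.204   0.205   4.614  -1.2983  0.1712 10.8333  3.5566]
 [ 0.216   0.2169  4.796  -1.8201  0.1712 11.0833  3.1314]
 [ 0.228   0.2288  4.5834 -0.5847  0.1712 11.3333  3.0729]
 [ 0.24    0.2405  4.8987 -1.3508  0.1712 11.5833  4.2164]
 [ 0.252   0.2525  5.0897 -1.2164  0.1712 11.8333  3.4148]]
```

```bash
python3 - <<'E'
from h import *
l0=np.load("l1.npy"); l=go(l0[-1,0],.60,l0[-1,4],step=.007); np.save("l2.npy",l)
E
```

```text
[[ 0.259   0.2588  4.5948 -1.1483  0.1712 12.0833  3.4373]
 [ 0.266   0.2659  5.1279 -2.4177  0.1712 12.3333  3.8121]
 [ 0.273   0.2726  4.7995 -1.9075  0.1712 12.5833  3.9544]
 [ 0.28    0.2789  5.5976 -0.0718  0.1712 12.8333  4.1044]
 [ 0.287   0.2862  5.3556 -1.7049  0.1712 13.0833  3.3788]
 [ 0.294   0.293   5.8651 -1.4299  0.1712 13.3333  2.6972]
 [ 0.301   0.3     4.972  -1.7904  0.1712 13.5833  4.8677]
 [ 0.308   0.3066  5.4182 -2.1176  0.1712 13.8333  3.5315]
 [ 0.315   0.3139  5.1523 -2.2672  0.1712 14.0833  4.2654]
 [ 0.322   0.3199  5.9744 -1.6438  0.1712 14.3333  4.4773]
 [ 0.329   0.3257  7.284  -1.3127  0.1712 14.5833  3.9779]
 [ 0.336   0.3321  7.9131 -0.591   0.1712 14.8333  4.3059]
 [ 0.343   0.339   8.0319 -1.3218  0.1712 15.0833  4.193 ]
 [ 0.35    0.3456  7.8695 -0.305   0.1712 15.3333  4.8485]
 [ 0.357   0.3515  9.5338 -0.121   0.1712 15.5833  4.1976]
 [ 0.364   0.3617  5.7416 -2.082   0.1712 15.8333  3.0546]
 [ 0.371   0.3687  5.9534 -1.2991  0.1712 16.0833  4.2979]
 [ 0.378   0.3751  7.1877 -1.4219  0.1712 16.3333  3.9743]
 [ 0.385   0.3832  3.8215 -2.422   0.1
[... 1091 characters left out ...]
   0.5163  5.6267 -2.928   0.1708 21.3333  3.9042]
 [ 0.525   0.5237  5.3058 -2.2771  0.1708 21.5833  4.4975]
 [ 0.532   0.5313  4.4991 -2.9301  0.1708 21.8333  3.2104]
 [ 0.539   0.5378  5.3963 -3.5062  0.1708 22.0833  4.1067]
 [ 0.546   0.5452  4.2006 -3.5299  0.1708 22.3333  3.9819]
 [ 0.553   0.5519  5.5302 -2.9819  0.1708 22.5833  4.6148]
 [ 0.56    0.558   5.9191 -2.0581  0.1708 22.8333  4.1067]
 [ 0.567   0.5647  7.9461 -2.1941  0.1708 23.0833  4.3855]
 [ 0.574   0.5708  8.7851 -1.1909  0.1708 23.3333  3.9177]
 [ 0.581   0.5779  8.8147 -1.634   0.1708 23.5833  3.6423]
 [ 0.588   0.584  10.2785 -0.7706  0.1708 23.8333  4.0881]
 [ 0.595   0.5918  8.5355 -1.7398  0.1708 24.0833  4.667 ]]
```

Clicks felt at φ≈0.358 and 0.484. I expect the third near 0.60, the fourth near 0.72 and the fifth near 0.84, so I continue to 0.757.

```bash
python3 - <<'E'
from h import *
l0=np.load("l2.npy"); l=go(l0[-1,0],.757,l0[-1,4],step=.007); np.save("l3.npy",l)
E
```

```text
[[ 0.602   0.5985  9.9964 -0.2462  0.1708 24.3333  3.897 ]
 [ 0.609   0.6059  8.3583 -1.2195  0.1708 24.5833  4.988 ]
 [ 0.616   0.6128  8.4825 -1.9502  0.1708 24.8333  4.11  ]
 [ 0.623   0.6208  6.9204 -2.5591  0.1708 25.0833  4.5124]
 [ 0.63    0.6279  7.1156 -3.357   0.1708 25.3333  4.0235]
 [ 0.637   0.6354  4.9828 -2.9292  0.1708 25.5833  4.9812]
 [ 0.644   0.642   6.5524 -2.725   0.1708 25.8333  4.4279]
 [ 0.651   0.6497  5.0316 -3.3367  0.1708 26.0833  4.3728]
 [ 0.658   0.6563  6.4376 -1.8205  0.1708 26.3333  3.0761]
 [ 0.665   0.6634  6.5423 -2.0949  0.1708 26.5833  5.011 ]
 [ 0.672   0.6708  4.3518 -3.993   0.1708 26.8333  3.6541]
 [ 0.679   0.6772  7.0402 -3.6634  0.1708 27.0833  4.3319]
 [ 0.686   0.6842  6.4122 -3.0787  0.1708 27.3333  4.4326]
 [ 0.693   0.6904  7.7032 -2.5031  0.1708 27.5833  4.567 ]
 [ 0.7     0.6967 10.2604 -2.5436  0.1708 27.8333  4.9672]
 [ 0.707   0.7038  8.573  -2.0723  0.1708 28.0833  4.0363]
 [ 0.714   0.71   10.0018 -0.8865  0.1708 28.3333  5.8813]
 [ 0.721   0.7168 10.9719 -1.2855  0.1708 28.5833  4.4076]
 [ 0.728   0.725   8.1621 -2.0342  0.1708 28.8333  4.4162]
 [ 0.735   0.7319  8.9566 -2.4841  0.1708 29.0833  4.3116]
 [ 0.742   0.7387 10.8134 -2.5386  0.1708 29.3333  5.9588]
 [ 0.749   0.7466  7.3783 -1.8584  0.1708 29.5833  4.4009]
 [ 0.756   0.7538  7.1635 -2.5014  0.1708 29.8333  4.6861]]
```

Four clicks felt, at φ≈0.358, 0.484, 0.603 and 0.721. I'll stop midway to the fifth and check before handing in.

```bash
python3 - <<'E'
from h import *
l0=np.load("l3.npy"); l=go(l0[-1,0],.778,l0[-1,4],step=.007)
sleep(1.0); s=sense(); print(s["time_s"],s["wrist_force"]-F0,s["finger_gap"],s["gripper_force"],abs(s["qd"]).max())
a,_=camera("wrist"); b,_=camera("side"); o=np.vstack([a,cv2.resize(b[180:330,180:380],(512,384))]); cv2.imwrite("pics/e.png",cv2.resize(o,(400,600))[:,:,::-1])
E
```

```text
[[ 0.763   0.7612  6.2081 -2.6326  0.1708 30.0833  4.4644]
 [ 0.77    0.7679  7.7522 -1.2132  0.1708 30.3333  4.4829]
 [ 0.777   0.7755  5.8704 -2.4289  0.1708 30.5833  4.4787]]
31.5833 [2.8118 3.8822 5.6911] 0.016230992057413286 26.687280535697937 0.0016519066542196633
```

View pics/e.png

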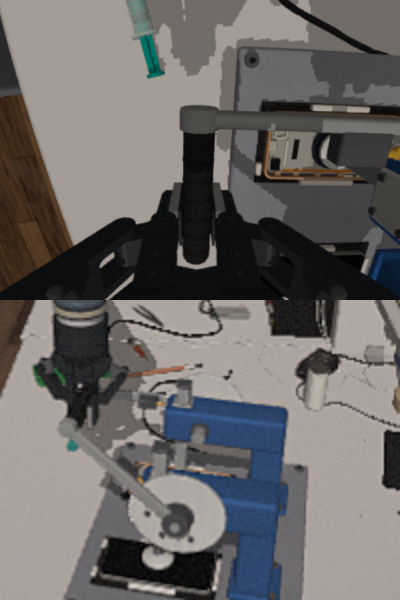

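The gripper still holds the left handle (upper view px (197,215)), with the arm level over the gold housing. The right lever is unmoved and everything is still.

```bash
python3 -c "
from rig import *
print(finish_job())"
```

```text
the job is handed in; nothing more can be done
None
```

I handed the job in with the gold (left) station's lever gripped about midway between its fourth and fifth clicks; I felt exactly four, and the right lever and black phone looked unmoved in the last pictures.

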